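# Press the shaker tin on the glass rinser

## Task

Press the small steel shaker tin on the glass rinser: take the tin, which stands mouth down, set its mouth squarely and centrally on the sloping sprung pad, press the pad fully down and hold it there for a good second. Then stand the tin mouth down with its whole mouth on the ribbed drying mat and let go of it; do not drop it. Leave the other barware where it is.

Things in the scene. Friction and masses are not known exactly. Their poses are not given: they have to be found in the camera images.
- tin_mid (a point): Small shaker tin: plain steel, hollow, round, 130 mm tall, 0.16 to 0.28 kg, mouth down, closed narrow end up. Outer diameter 53 mm at the closed end, 55 mm at 50 mm below it, then widening to 76 mm at the mouth; wall 3 mm. Grip it 85 to 115 mm above the mouth. The point is on its axis, 65 mm above the mouth; z points from mouth to closed end. The other steel tin is taller and wider.
- tin_mouth (a point): Centre of the small tin's open mouth, in the plane of its rim (65 mm below tin_mid along the tin's axis); same axes as tin_mid.
- pad_top (a point): Centre of the upper face of the rinser's sprung pad, a grey disc 92 mm across with dark star ribs; moves with the pad. z points out of the pad along its axis, leaning 30 degrees from vertical towards the rinser's low front edge, roughly to the robot; y is level. A nozzle 14 mm across stands 12 mm up from here and goes inside the tin's mouth; the tin's rim rests on the disc around it.
- rinser_tray (a point): The fixed rinser: a sloping steel tray, 170 mm up the slope by 160 mm, with an 8 mm raised edge, on a black base; its highest edge is about 140 mm above the table. This point is the middle of the tray's surface, under the pad, 30 mm below the unpressed pad's face; axes as the pad's. A tin let go on the slope falls off, so keep hold of it.
- pad (a joint): Travel of the sprung pad along its axis, m: 0 up at rest, 0.018 fully down against its stop; the spring takes about 3 N to start and 12 N fully down, and brings it back up.
- mat_top (a point): Centre of the upper face of the fixed drying mat: dark ribbed rubber, 180 mm square, upper face 6 mm above the table; x and y run along its sides.
- big_tin_mid (a point): Large shaker tin, steel, 175 mm tall, mouth down, 90 mm wide at the mouth and 64 mm at the closed top; a bystander, stays where it stands; this point lies at its centre, half-way up.
- beaker_mid (a point): Glass mixing beaker, 130 mm tall, 80 mm in diameter (90 mm at the rim), mouth up; a bystander, stays where it stands; this point lies at its centre, half-way up.
- pitcher_mid (a point): White ceramic pitcher, empty, 190 mm tall, 112 mm wide with a handle reaching 94 mm from its axis; a bystander, stays where it stands; this point lies at its centre, half-way up.
- strainer_mid (a point): Hawthorne strainer lying flat, a steel disc 80 mm wide with a handle, 175 mm long in all, about 12 mm thick; a bystander, this point lies at the middle of its length.
- jigger_mid (a point): Steel double-cone jigger, 85 mm tall, 46 mm wide; a bystander, stays where it stands; this point lies at its centre, half-way up.
- bottle_mid (a point): Green glass bottle, 230 mm tall, 72 mm in diameter; a bystander, stays where it stands; this point lies at its centre, half-way up.
Things that resemble listed ones, but are neither listed nor needed, are in the scene too. Leave any blue look-alike of the part that bears pad_top alone.

How it is judged (in metres and radians):
On the way:
1. The held tin's mouth is squarely and centrally on the pad and has pressed it fully down, and is held there (value of joint pad above 0.016 m and distance between tin_mouth and pad_top below 0.015 m and angle between the z axis of tin_mouth and the z axis of pad_top, either way round below 0.16 rad and contact force between tin and pad above 3 N), for 0.8 s.
At the end, for the whole second after the job is handed in: The small tin stands upright, mouth down, at rest and released, its whole mouth on the drying mat (mouth centre within 54 mm of the mat's centre along each side, within about 3.5 degrees of upright), and the rinser pad is back up (within 3 mm) (x of tin_mouth in the frame of mat_top between -0.054 and 0.054 m and y of tin_mouth in the frame of mat_top between -0.054 and 0.054 m and z of tin_mouth in the frame of mat_top below 0.004 m and angle between tin_mouth's own z axis and vertical below 0.06 rad and linear speed of tin below 0.02 m/s and value of joint pad below 0.003 m and contact force between tin and the fingers below 0.05 N); the robot touches nothing.
It fails at once if the tin let go in the air (dropped) instead of set down (height (world z) of tin_mouth above 0.02 m and contact force between tin and anything else below 0.005 N).
It fails at once if another piece of barware moved by more than 25 mm (distance of any of big_tin_mid, beaker_mid, pitcher_mid, strainer_mid, jigger_mid, bottle_mid from where it was at the start of the episode above 0.025 m).
It also fails if it takes over 64 s, if anything falls off the work surface, if the arm or the gripper's body presses on something with over 40 N, if the wrist force passes 120 N, or if a joint passes its speed limit or range.

## Robot

A 7-joint arm with a two-finger parallel gripper is mounted at the origin on the work surface. World frame = base frame: x ahead of the robot, y to its left, z up, the work surface at z = 0. Lengths are in mm, angles in rad, forces in N, time in s.
With the tool pointing down it reaches from about 400 to 900 mm from the base axis. Payload 5.5 kg.
Tool frame: the origin (TCP) lies midway between the tips of the shut fingers; the grasp point (between the pads) lies 19 mm behind it; z points along the fingers, x is the direction in which the jaws open and shut, and the axes are right-handed (so a half turn about z gives the same grasp; the last joint's range is limited). The gripper opens to 92 mm and grips with 3 to 60 N. Pads are 19 mm wide; open, the fingers measure 130 mm over their backs; the gripper's body (75 mm by 190 mm) begins 47 mm behind the grasp point.
Start: joints at [1.594, 0.501, -0.427, 1.55, 0.221, 1.138, -0.21], TCP at [154.414, -631.392, 226.729] pointing down, gripper open.
Joint ranges: [-2.88, 2.88], [-0.31, 2.03], [-1.54, 1.56], [0.2, 2.42], [-1.41, 4.55], [0.19, 2.02], [-2.57, 2.57]. Speed limits (rad/s): [2.57, 2.57, 3.14, 3.14, 3.14, 3.14, 3.14].

## Interface

Orientations are given as a unit quaternion [x, y, z, w].
In Python, from plant import arm, camera gives the robot as it stands. The module is installed in compiled form; this text tells all that it offers. Calls block until the motion is done:
- arm.move_to(position, orientation): joint-space move of the TCP to a pose.
- arm.move_straight(position, ori=None, feed=150, f_stop=None): straight line of the TCP; ori=None keeps the orientation; feed is the mean speed in mm/s. With f_stop (N) it stops when the force on the tool has changed by that much, and returns True; else False.
- arm.move_j(angles): joint-space move.
- arm.command_gripper(opening, grip_force=None): opening from 0.0 (shut) to 1.0 (fully open); grip_force is the grip in N (None keeps the last); returns when the fingers have stopped.
- arm.wait(seconds).
- arm.ik(position, orientation): joint angles nearest the present ones, or None.
- arm.read_state(): the state.
- camera(name): name is "scene" or "side" or "wrist"; returns a dict with "frame" (400x640x3 uint8, red, green, blue), "depth" (400x640 float32, mm along the optical axis (not along the pixel's ray), 0 where there is no reading), "intrinsics" (3x3 intrinsics, pixels), "R" (3x3) and "t" (3): a world point X has camera coordinates R X + t; the wrist camera has in their place "tool_from_camera" (4x4, takes a point from camera to tool coordinates, whose origin is the TCP and whose axes are the tool frame's). Camera axes: x right, y down, z forward; pixel columns grow to the right and rows downward; lengths in mm; the calibration is good to about 2 mm. A picture is of the moment at which its call begins: read the wrist's pose just before it.
A pose or a line that the arm cannot do raises arm.IKError and nothing moves.
- arm.job_done(): hands the job in, once; it reports no verdict.
The state is a dict: "time": time; "joint_positions": joint angles; "qd": joint speeds; "tau": joint torques, N m; "tool_pos": TCP position; "tool_rot": TCP orientation; "contact_force": force on the tool from outside, world axes, zero at the start; "wrist_torque": the same for the moment, N m; "opening": opening from 0.0 (shut) to 1.0 (fully open).
Only numpy, scipy, OpenCV 4.12 (cv2) and the standard library are available. Lean on these libraries where they do the work, as an engineer would, in place of code of your own. Each camera call takes 0.05 s, during which the arm holds its last target.

## Working session

There is one attempt and no reset: what is moved stays moved. The work goes in short steps, each a Python script; the robot and the scene stay as the last script left them, time stands still between calls to the robot, and variables do not carry over. Pictures are saved under pics/ and viewed, and the job is handed in when it is done.

```bash
mkdir -p pics
python3 - <<'E'
from plant import arm,camera
import cv2,numpy as np
for n in ["scene","side","wrist"]:
    c=camera(n); cv2.imwrite(f"pics/{n}0.png",c["frame"][:,:,::-1]); np.savez(f"{n}0.npz",**c)
    print(n,c["intrinsics"].tolist(),[ (k,np.round(c[k],3).tolist()) for k in c if k in("R","t","tool_from_camera")])
print(arm.read_state())
E
```

```text
scene [[488.40358093581585, 0.0, 319.1381757660855], [0.0, 488.40358093581585, 193.63751193829611], [0.0, 0.0, 1.0]] [('R', [[0.832, 0.555, -0.001], [0.301, -0.453, -0.839], [-0.466, 0.698, -0.544]]), ('t', [-354.88, -58.059, 1671.414])]
side [[427.49847603636033, 0.0, 317.13986403909837], [0.0, 427.49847603636033, 193.85739310695115], [0.0, 0.0, 1.0]] [('R', [[-0.999, -0.031, 0.015], [-0.033, 0.734, -0.679], [0.01, -0.679, -0.734]]), ('t', [454.598, 73.453, 1493.773])]
wrist [[313.8216137239498, 0.0, 321.52872900544565], [0.0, 313.8216137239498, 208.93365736318347], [0.0, 0.0, 1.0]] [('tool_from_camera', [[1.0, -0.0, 0.0, -0.108], [0.0, 0.953, 0.302, -81.046], [-0.0, -0.302, 0.953, -157.794], [0.0, 0.0, 0.0, 1.0]])]
{'time': 0.15, 'joint_positions': array([ 1.59420283,  0.50162395, -0.42684579,  1.55117601,  0.22080164,
        1.13831025, -0.21032463]), 'qd': array([ 0.00097459, -0.00229775, -0.00084756, -0.0031146 ,  0.00108221,
        0.0006312 , -0.00027753]), 'tau': array([-6.58100980e-03, -5.67106390e+01, -5.82519606e+00, -2.79457748e+01,
       -6.86178776e-02,  2.65274121e-02,  9.23116909e-05]), 'tool_pos': array([ 154.22886102, -630.8964948 ,  225.93757343]), 'tool_rot': array([ 7.86614558e-01, -6.17443924e-01, -5.58305894e-04, -4.76814048e-04]), 'contact_force': array([ 0.52494358,  0.19412264, -0.32987016]), 'wrist_torque': array([ 0.0188925 , -0.01016602, -0.01266528]), 'opening': 0.9995877853536471}
```

View pics/scene0.png

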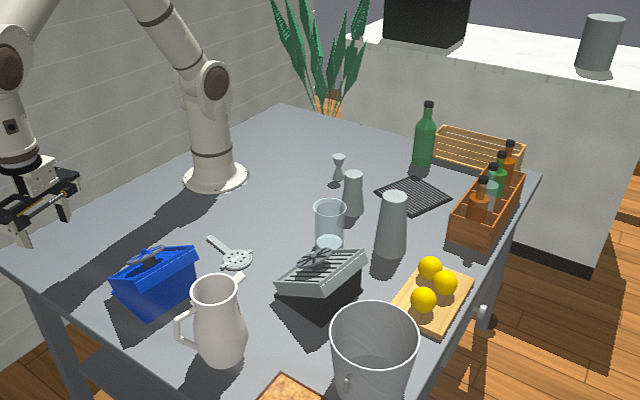

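View pics/side0.png

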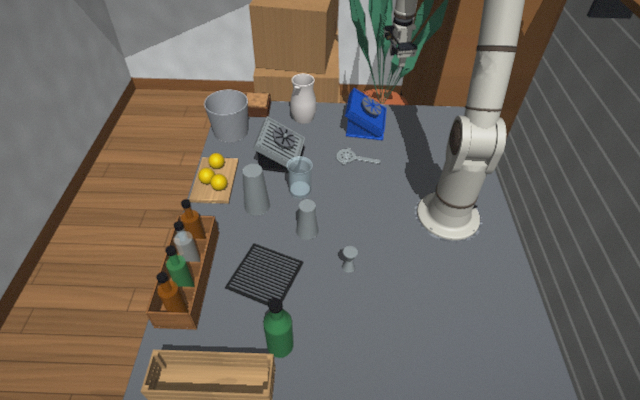

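View pics/wrist0.png

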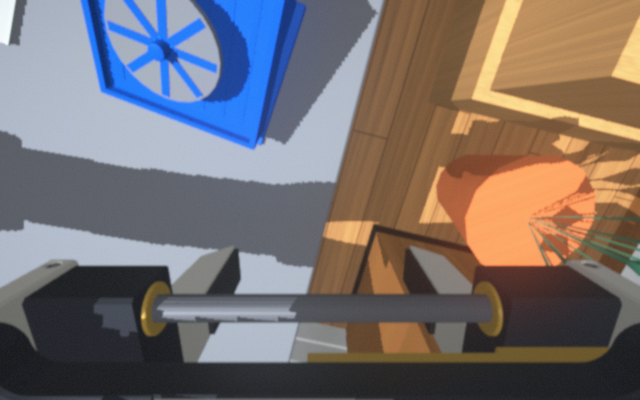

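The scene view shows the small tin at (353,193), big tin at (392,225), grey rinser at (320,270) and mat at (413,196). The side view shows the tin at (307,220), rinser at (280,142) and mat at (265,274). The blue rinser is a decoy. Next I'll localise these from both views.

```bash
cat > h.py <<'E'
import numpy as np,cv2
def ld(n): return dict(np.load(n))
def ray(c,u,v):
    K=c["intrinsics"];d=np.linalg.solve(K,np.array([u,v,1.]));R=c["R"]
    o=-R.T@c["t"]; d=R.T@d; return o,d/np.linalg.norm(d)
def plane(c,u,v,z):
    o,d=ray(c,u,v); return o+d*(z-o[2])/d[2]
def tri(a,b):
    (o,d),(p,e)=a,b; A=np.c_[d,-e]; s=np.linalg.lstsq(A,p-o,rcond=None)[0]
    x,y=o+d*s[0],p+e*s[1]; return (x+y)/2,np.linalg.norm(x-y)
def cloud(c):
    D=c["depth"];v,u=np.mgrid[:400,:640];K=c["intrinsics"]
    P=np.stack([(u-K[0,2])/K[0,0]*D,(v-K[1,2])/K[1,1]*D,D],-1)
    W=(P-c["t"])@c["R"]; W[D<=0]=np.nan; return W
def proj(c,X):
    p=c["R"]@X+c["t"]; p=c["intrinsics"]@p; return p[:2]/p[2]
E
python3 - <<'E'
from h import *
s,d=ld("scene0.npz"),ld("side0.npz")
for n,c in(("sc",s),("sd",d)):
    W=cloud(c); z=W[...,2]
    im=cv2.applyColorMap(np.uint8(np.clip(np.nan_to_num(z,nan=0),0,255)),cv2.COLORMAP_JET); im[np.isnan(z)]=0
    cv2.imwrite(f"pics/h_{n}.png",im)
# crops
cv2.imwrite("pics/cs.png",cv2.resize(s["frame"][130:350,230:470,::-1],None,fx=3,fy=2.7,interpolation=cv2.INTER_CUBIC))
cv2.imwrite("pics/cd.png",cv2.resize(d["frame"][100:320,200:400,::-1],None,fx=2.7,fy=2.7,interpolation=cv2.INTER_CUBIC))
for n,c,(u,v) in(("tin",s,(353,176)),("tinside",d,(307,207)),("mat",s,(413,196)),("mat",d,(265,274)),("big",s,(395,195)),("big",d,(253,172)),("beak",s,(330,240)),("pad",s,(320,268)),("pad",d,(284,140)),("jig",d,(350,253))):
    print(n,cloud(c)[v,u].round(0))
E
```

```text
tin [495.  75. 129.]
tinside [485. 101. 134.]
mat [617. 255.   6.]
mat [607. 270.   9.]
big [671. -15. 176.]
big [664.  -4. 175.]
beak [ 546. -127.   48.]
pad [ 615. -278.   95.]
pad [ 587. -245.  110.]
jig [351. 235.  86.]
```

View pics/cs.png

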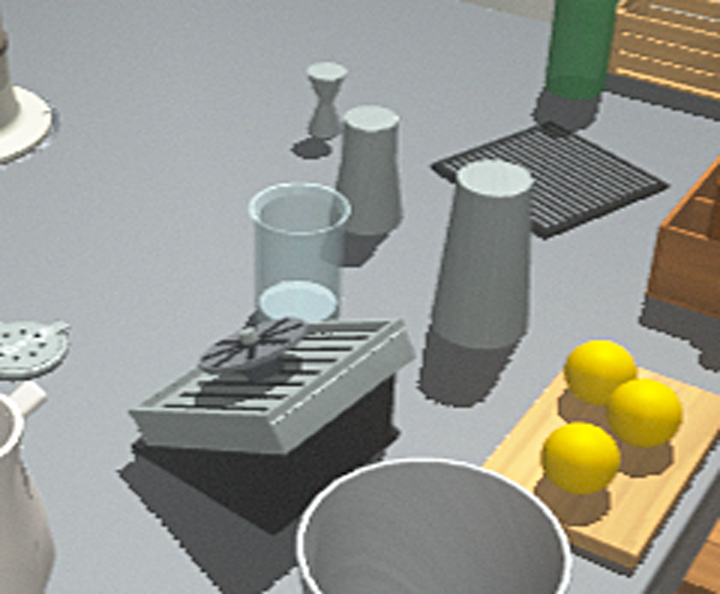

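View pics/cd.png

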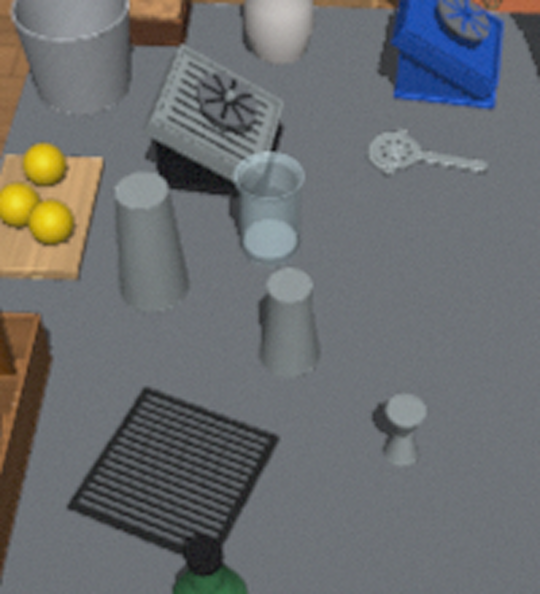

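View pics/h_sc.png

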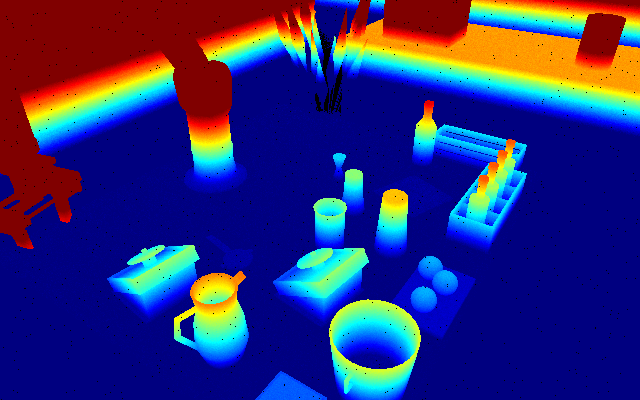

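```bash
cat > m1.py <<'E'
from h import *
s,d=ld("scene0.npz"),ld("side0.npz")
clouds={"sc":cloud(s),"sd":cloud(d)}
def circ(P):
    A=np.c_[2*P,np.ones(len(P))];x=np.linalg.lstsq(A,(P**2).sum(1),rcond=None)[0]
    return x[:2],np.sqrt(x[2]+x[:2]@x[:2])
rng=np.random.default_rng(0)
for n,W in clouds.items():
    P=W.reshape(-1,3);P=P[~np.isnan(P).any(1)]
    # tin top
    for nm,c0,h in(("tin",(487,88),130),("big",(667,-10),175)):
        Q=P[(np.hypot(P[:,0]-c0[0],P[:,1]-c0[1])<60)&(P[:,2]>25)]
        T=Q[Q[:,2]>h-6]; 
        hull=cv2.convexHull(T[:,:2].astype(np.float32))[:,0]
        (cx,cy),r=cv2.minEnclosingCircle(hull)
        print(n,nm,"top z",np.median(T[:,2]).round(1),"mean",T.mean(0).round(1),"enc",round(cx,1),round(cy,1),round(r,1),len(T))
    # mat by colour
    f=(s if n=="sc" else d)["frame"].astype(int)
    m=(f.max(2)<60)&(abs(W[...,2]-6)<6)&(np.hypot(W[...,0]-612,W[...,1]-262)<150)
    m=cv2.morphologyEx(m.astype(np.uint8),cv2.MORPH_CLOSE,np.ones((5,5)))
    k,l,st,ce=cv2.connectedComponentsWithStats(m);i=1+st[1:,4].argmax()
    cs,_=cv2.findContours((l==i).astype(np.uint8),0,1);c=cs[0][:,0]
    cam=s if n=="sc" else d
    X=np.array([plane(cam,u,v,6)[:2] for u,v in c],np.float32)
    print(n,"mat",cv2.minAreaRect(X),"z",np.nanmedian(W[...,2][l==i]))
    # pad
    Q=P[(np.hypot(P[:,0]-600,P[:,1]+260)<130)&(P[:,2]>40)&(P[:,2]<175)]
    best=None
    for _ in range(3000):
        a,b,c_=Q[rng.integers(len(Q),size=3)];nn=np.cross(b-a,c_-a);L=np.linalg.norm(nn)
        if L<500:continue
        nn/=L;nn*=np.sign(nn[2])
        if abs(np.degrees(np.arccos(nn[2]))-30)>8:continue
        k=(abs((Q-a)@nn)<3).sum()
        if best is None or k>best[0]:best=(k,nn,a)
    k,nn,a=best
    I=Q[abs((Q-a)@nn)<3];c0=I.mean(0);nn=np.linalg.svd(I-c0,full_matrices=False)[2][2];nn*=np.sign(nn[2])
    hgt=(Q-c0)@nn
    print(n,"tray? n",nn.round(3),np.degrees(np.arccos(nn[2])).round(1),"c",c0.round(1),k,np.histogram(hgt,np.arange(-60,60,5)))
    np.savez(f"pad_{n}.npz",Q=Q,h=hgt,n=nn,c=c0)
E
python3 m1.py
```

```text
sc tin top z 129.9 mean [491.2  84.5 129.8] enc 489.7 86.4 28.9 165
sc big top z 174.9 mean [672.8 -20.  174.7] enc 672.0 -16.7 36.4 316
sc mat ((684.1177368164062, 239.88766479492188), (199.27801513671875, 76.23002624511719), 88.4190902709961) z 5.253091258381604
sc tray? n [-0.5    0.058  0.864] 30.2 c [ 616.8 -281.5   93.5] 1117 (array([ 92,  98, 105, 108,  40,   5, 142, 195, 181, 195, 204, 719, 623,
       351,  15,   0,  17, 294, 119,  15,   8,   0,   0]), array([-60, -55, -50, -45, -40, -35, -30, -25, -20, -15, -10,  -5,   0,
         5,  10,  15,  20,  25,  30,  35,  40,  45,  50,  55]))
sd tin top z 131.0 mean [485.5  92.4 130.8] enc 486.4 90.7 28.3 194
sd big top z 175.7 mean [666.8 -10.6 175.5] enc 671.4 -13.6 36.2 245
sd mat ((607.6439208984375, 269.1337890625), (177.71910095214844, 177.50050354003906), 68.55826568603516) z 6.9923663030513215
sd tray? n [-0.497  0.078  0.864] 30.2 c [ 609.5 -260.6   90.3] 582 (array([ 14,  14,  18,  21,  10,   2,  24,  36,  46,  41,  62, 356, 427,
       152,  33,   1,   9, 174, 135,   9,   6,   0,   0]), array([-60, -55, -50, -45, -40, -35, -30, -25, -20, -15, -10,  -5,   0,
         5,  10,  15,  20,  25,  30,  35,  40,  45,  50,  55]))
```

```bash
python3 - <<'E'
from h import *
from m1 import circ
E
python3 - <<'E' 2>/dev/null
from h import *
for n in("sc","sd"):
    p=np.load(f"pad_{n}.npz");Q,h,nn=p["Q"],p["h"],p["n"]
    # pad face
    T=Q[(h>22)&(h<36)]
    nT=None
    c=T.mean(0);e=np.linalg.svd(T-c,full_matrices=False)[2][2];e*=np.sign(e[2])
    ey=np.cross([0,0,1],nn);ey/=np.linalg.norm(ey);ex=np.cross(ey,nn)
    uv=np.c_[(T-c)@ex,(T-c)@ey].astype(np.float32)
    (a,b),r=cv2.minEnclosingCircle(uv)
    cc=c+a*ex+b*ey
    el=cv2.fitEllipse(cv2.convexHull(uv))
    print(n,"pad normal",e.round(3),"c",cc.round(1),"r",round(r,1),"mean",c.round(1),"ell",el, "h",np.median(h[(h>22)&(h<36)]))
    c2=c+el[0][0]*ex+el[0][1]*ey;print(c2.round(1))
s,d=ld("scene0.npz"),ld("side0.npz")
for nm,a,b in(("pitcher",(218,290),(303,85)),("bottle",(429,104),(276,305)),("beaker",(330,207),(300,168)),("jigger",(338,156),(350,252)),("bucket",(373,330),(228,105))):
    print(nm,[x.round(0) for x in tri(ray(s,*a),ray(d,*b))],[proj(c,np.array([487,88.5,130])).round() for c in(s,d)] if nm=="pitcher" else "")
E
```

```text
sc tin top z 129.9 mean [491.2  84.5 129.8] enc 489.7 86.4 28.9 165
sc big top z 174.9 mean [672.8 -20.  174.7] enc 672.0 -16.7 36.4 316
sc mat ((684.1177368164062, 239.88766479492188), (199.27801513671875, 76.23002624511719), 88.4190902709961) z 5.253091258381604
sc tray? n [-0.5    0.058  0.864] 30.2 c [ 616.8 -281.5   93.5] 1117 (array([ 92,  98, 105, 108,  40,   5, 142, 195, 181, 195, 204, 719, 623,
       351,  15,   0,  17, 294, 119,  15,   8,   0,   0]), array([-60, -55, -50, -45, -40, -35, -30, -25, -20, -15, -10,  -5,   0,
         5,  10,  15,  20,  25,  30,  35,  40,  45,  50,  55]))
sd tin top z 131.0 mean [485.5  92.4 130.8] enc 486.4 90.7 28.3 194
sd big top z 175.7 mean [666.8 -10.6 175.5] enc 671.4 -13.6 36.2 245
sd mat ((607.6439208984375, 269.1337890625), (177.71910095214844, 177.50050354003906), 68.55826568603516) z 6.9923663030513215
sd tray? n [-0.497  0.078  0.864] 30.2 c [ 609.5 -260.6   90.3] 582 (array([ 14,  14,  18,  21,  10,   2,  24,  36,  46,  41,  62, 356, 427,
       152,  33,   1,   9, 174, 135,   9,   6,   0,   0]), array([-60, -55, -50, -45, -40, -3
[... 206 characters left out ...]
.7981038093566895, -5.883936405181885), (89.91898345947266, 96.2349624633789), 69.57536315917969) h 29.533079013692685
[ 591.1 -268.6  111.5]
sd pad normal [-0.492  0.062  0.869] c [ 587.3 -263.7  112.1] r 47.5 mean [ 588.9 -261.7  112.8] ell ((0.7642184495925903, 2.5394794940948486), (91.11024475097656, 93.4764175415039), 154.17098999023438) h 29.44014006969519
[ 587.8 -264.1  112.4]
pitcher [array([ 530., -516.,  171.]), np.float64(1.0)] [array([353., 173.]), array([307., 205.])]
bottle [array([542., 487., 222.]), np.float64(5.0)] 
beaker [array([519., -86., 121.]), np.float64(1.0)] 
jigger [array([350., 229.,  82.]), np.float64(1.0)] 
bucket [array([ 821., -410.,  139.]), np.float64(3.0)]
```

```bash
cat >> h.py <<'E'
from scipy.spatial.transform import Rotation as Rot
N=np.array([-.5,.064,.864]);N/=np.linalg.norm(N)
def ori(x,zdir):
    z=np.asarray(zdir,float);z=z/np.linalg.norm(z);x=np.asarray(x,float);x=x-z*(x@z);x/=np.linalg.norm(x)
    return Rot.from_matrix(np.c_[x,np.cross(z,x),z]).as_quat()
def down(yaw): return ori([np.cos(yaw),np.sin(yaw),0],[0,0,-1])
E
python3 - <<'E'
from h import *
from plant import arm
pad=np.array([589,-266,112.])
ey=np.cross([0,0,1],N);ey/=np.linalg.norm(ey);ex=np.cross(ey,N)
for nm,p,os in [("press",pad+N*81,[(a,ori(np.cos(a)*ex+np.sin(a)*ey,-N)) for a in np.radians(np.arange(-180,180,30))]),
 ("pressup",pad+N*200,[(a,ori(np.cos(a)*ex+np.sin(a)*ey,-N)) for a in np.radians(np.arange(-180,180,30))]),
 ("padview",[589,-266,300],[(a,down(a)) for a in np.radians(np.arange(-180,180,30))]),
 ("grasp",[488,88,81],[(a,down(a)) for a in np.radians(np.arange(-180,180,30))]),
 ("graspup",[488,88,330],[(a,down(a)) for a in np.radians(np.arange(-180,180,30))]),
 ("mat",[608,269,88],[(a,down(a)) for a in np.radians(np.arange(-180,180,30))])]:
    for a,o in os:
        q=arm.ik(p,o)
        print(nm,round(np.degrees(a)),None if q is None else np.round(q,2).tolist())
E
```

```text
press -180 [1.24, 0.33, -0.83, 2.14, 0.21, 0.28, 0.19]
press -150 [1.28, 0.34, -0.88, 2.14, 0.29, 0.29, 0.64]
press -120 [1.33, 0.36, -0.94, 2.14, 0.38, 0.3, 1.08]
press -90 [1.39, 0.4, -1.02, 2.14, 0.51, 0.32, 1.49]
press -60 [1.57, 0.57, -1.29, 2.13, 0.97, 0.46, 1.63]
press -30 [-0.43, 0.43, 1.14, 2.19, -1.27, 0.64, -2.19]
press 0 [0.84, 0.25, -0.36, 2.15, -0.37, 0.28, -2.43]
press 30 [0.93, 0.26, -0.46, 2.15, -0.27, 0.28, -2.0]
press 60 [1.0, 0.27, -0.55, 2.14, -0.17, 0.27, -1.56]
press 90 [1.08, 0.28, -0.64, 2.14, -0.07, 0.27, -1.13]
press 120 [1.14, 0.3, -0.71, 2.14, 0.03, 0.27, -0.7]
press 150 [1.2, 0.31, -0.78, 2.14, 0.12, 0.28, -0.26]
pressup -180 [1.62, -0.0, -1.02, 2.14, -0.44, 0.57, 0.79]
pressup -150 [1.5, -0.01, -0.91, 2.14, -0.44, 0.57, 1.31]
pressup -120 [1.28, -0.01, -0.7, 2.15, -0.44, 0.56, 1.83]
pressup -90 [1.13, -0.01, -0.54, 2.15, -0.44, 0.56, 2.35]
pressup -60 [-0.74, -0.21, 1.21, 2.19, 0.01, 0.53, 2.47]
pressup -30 None
pressup 0 [1.19, -0.01, -0.61, 2.15, -0.44, 0.56, -2.36]
pressup 30 [1.28, -0.01, -0.7, 2.15, -0.44, 0.56, -1.84]
pressup 60 [1.37, -0.01, -0.7
[... 2098 characters left out ...]
0.31, -1.29, 1.78, 0.31, 1.29, 1.58]
graspup 150 [0.85, 0.31, -1.29, 1.78, 0.31, 1.29, 2.1]
mat -180 [0.3, 1.1, -1.31, 1.6, 1.09, 1.33, 1.97]
mat -150 [-1.05, 0.84, 0.9, 1.65, -0.75, 1.04, -2.52]
mat -120 [-0.62, 0.65, 0.24, 1.63, -0.18, 0.88, -2.41]
mat -90 [0.05, 0.78, -0.76, 1.6, 0.61, 1.01, -2.47]
mat -60 [0.09, 0.8, -0.82, 1.6, 0.65, 1.03, -1.97]
mat -30 [0.15, 0.85, -0.94, 1.6, 0.76, 1.09, -1.52]
mat 0 [0.18, 0.89, -1.0, 1.6, 0.81, 1.12, -1.03]
mat 30 [0.18, 0.88, -0.99, 1.6, 0.8, 1.11, -0.5]
mat 60 [0.14, 0.84, -0.91, 1.6, 0.74, 1.07, 0.07]
mat 90 [0.2, 0.91, -1.04, 1.6, 0.85, 1.14, 0.52]
mat 120 [0.3, 1.1, -1.31, 1.6, 1.09, 1.33, 0.92]
mat 150 [0.3, 1.1, -1.31, 1.6, 1.09, 1.33, 1.45]
```

```bash
cat > w.py <<'E'
from h import *
from plant import arm,camera
def snap(n):
    s=arm.read_state();c=camera("wrist")
    T=np.eye(4);T[:3,:3]=Rot.from_quat(s["tool_rot"]).as_matrix();T[:3,3]=s["tool_pos"]
    M=T@c["tool_from_camera"];R=M[:3,:3].T;c["R"]=R;c["t"]=-R@M[:3,3]
    np.savez(f"{n}.npz",**c);cv2.imwrite(f"pics/{n}.png",c["frame"][:,:,::-1]);return c
E
python3 - <<'E'
from w import *
p=arm.read_state()["tool_pos"]
arm.move_straight([p[0],p[1],380],feed=250)
arm.move_to([589,-266,300],down(0)); print(arm.read_state()["tool_pos"],arm.read_state()["time"]);snap("wp1")
arm.move_straight([560,-200,300],feed=250);snap("wp2")
print(arm.read_state()["time"],arm.read_state()["joint_positions"].round(2))
E
```

```text
[ 588.32322504 -268.08433954  299.86153567] 2.975
3.5167 [ 1.1   0.54 -1.14  1.59  0.5   1.33 -0.11]
```

View pics/wp1.png

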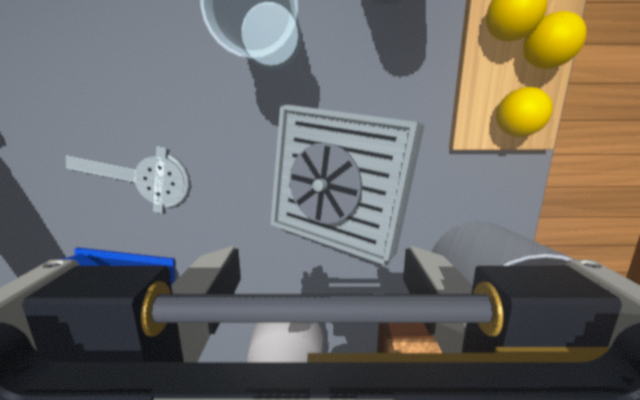

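View pics/wp2.png

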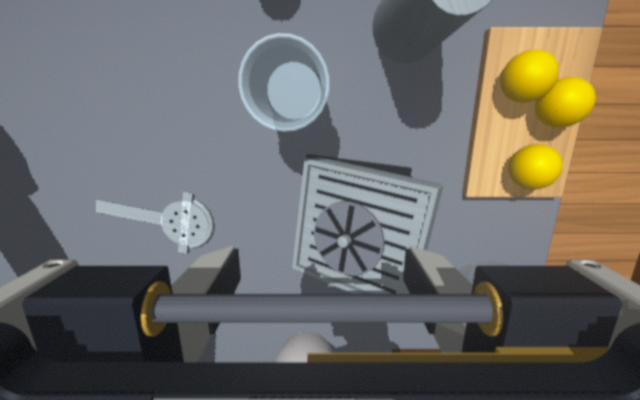

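The wrist views show the pad and nozzle at (320,185) in the first and (344,242) in the second, not occluded. I'll measure the pad from both views.

```bash
cat > padfit.py <<'E'
from h import *
rng=np.random.default_rng(0)
rs=[]
for n,px in(("wp1",(320,185)),("wp2",(344,242))):
    c=ld(n+".npz");W=cloud(c);P=W.reshape(-1,3);P=P[~np.isnan(P).any(1)]
    Q=P[(np.hypot(P[:,0]-600,P[:,1]+262)<110)&(P[:,2]>40)&(P[:,2]<165)]
    pts=Q; e=N;p0=np.array([589,-266,112.])
    for th in(8,5,3):
        for _ in range(6):
            h=(Q-p0)@e;r=np.linalg.norm((Q-p0)-h[:,None]*e,axis=1)
            T=Q[(abs(h)<th)&(r<44+2*th)&(r>10)]
            m=T.mean(0);e=np.linalg.svd(T-m,full_matrices=False)[2][2];e*=np.sign(e[2])
            ey=np.cross([0,0,1],e);ey/=np.linalg.norm(ey);ex=np.cross(ey,e)
            uv=np.c_[(T-m)@ex,(T-m)@ey].astype(np.float32)
            el=cv2.fitEllipse(cv2.convexHull(uv));p0=m+el[0][0]*ex+el[0][1]*ey
    h=(Q-p0)@e
    r=np.linalg.norm((Q-p0)-h[:,None]*e,axis=1)
    tr=Q[(h<-25)&(h>-36)];mt=tr.mean(0)
    et=np.linalg.svd(tr-mt,full_matrices=False)[2][2];et*=np.sign(et[2])
    print(n,"pad",p0.round(1),"n",e.round(3),"ell",np.round(el[1],1),"tray n",et.round(3),np.median((tr-p0)@e).round(1),len(T),len(tr))
    rs.append(ray(c,*px))
x,g=tri(*rs);print("nozzle tip",x.round(1),g.round(1),"minus 12n",(x-12*N).round(1))
E
python3 padfit.py
```

```text
wp1 pad [ 587.9 -266.   110.9] n [-0.495  0.065  0.867] ell [91.  92.1] tray n [-0.493  0.067  0.868] -30.0 4262 10310
wp2 pad [ 588.  -265.8  110.9] n [-0.494  0.067  0.867] ell [91.  92.1] tray n [-0.494  0.067  0.867] -30.0 3814 8614
nozzle tip [ 585.2 -265.3  122.2] 0.7 minus 12n [ 591.2 -266.1  111.8]
```

Pad centre is (588,-266,111), tilt is 29.9°, diameter 92 mm and the tray 30 mm below. All of these agree with the text. Next is the tin.

```bash
sed -i 's/^N=.*;N\/=/N=np.array([-.4945,.0663,.867]);N\/=/' h.py; grep -n ^N= h.py
python3 - <<'E'
from w import *
arm.move_to([488,88,290],down(0));snap("wt1")
arm.move_straight([478,120,290],feed=250);snap("wt2")
s=arm.read_state();print(s["time"],s["joint_positions"].round(2))
for n in("wt1","wt2"):
    c=ld(n+".npz");W=cloud(c);P=W.reshape(-1,3);P=P[~np.isnan(P).any(1)]
    Q=P[(np.hypot(P[:,0]-488,P[:,1]-88)<60)&(P[:,2]>10)&(P[:,2]<150)]
    T=Q[Q[:,2]>125];z=np.median(T[:,2]);T=T[abs(T[:,2]-z)<3]
    el=cv2.fitEllipse(cv2.convexHull(T[:,:2].astype(np.float32)));print(n,"top z",z.round(1),np.round(el[0],1),np.round(el[1],1),len(T))
E
```

```text
18:N=np.array([-.4945,.0663,.867]);N/=np.linalg.norm(N)
5.0417 [ 0.76  0.35 -1.28  1.84  0.36  1.22 -0.63]
wt1 top z 130.0 [486.6  89.6] [52.5 52.5] 1964
wt2 top z 130.0 [486.5  89.7] [52.1 52.9] 1799
```

View pics/wt1.png

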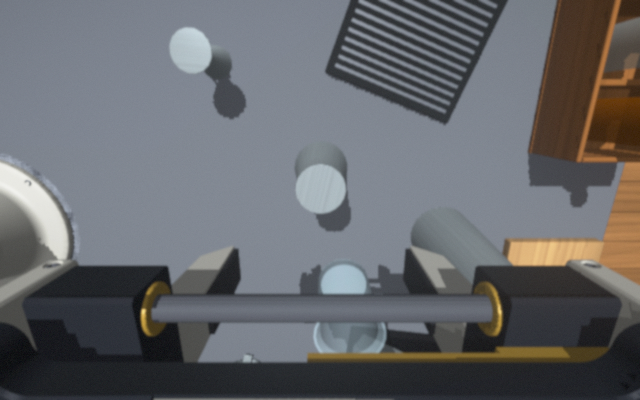

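Run:
```python
from w import *
arm.move_straight([486.6,89.6,200],down(0),feed=200)
r=arm.move_straight([486.6,89.6,81],feed=100,f_stop=8);print("hit",r)
s0=arm.read_state();print(s0["tool_pos"],s0["contact_force"].round(1))
arm.command_gripper(0.3,45)
s=arm.read_state();print(s["time"],s["opening"]*92,s["contact_force"].round(1))
arm.move_straight([486.6,89.6,100],feed=60)
s=arm.read_state();print(s["tool_pos"],s["contact_force"].round(1),s["wrist_torque"].round(2))
c=snap("g1")
s=camera("side");cv2.imwrite("pics/g1s.png",s["frame"][:,:,::-1]);np.savez("g1s.npz",**s)
```

```text
hit False
[487.13209304  89.7654213   81.56349973] [ 0.2 -0.   0.8]
7.7 54.13333918665967 [ 1.3 -0.3 -0.4]
[486.78698908  89.45097497 100.36123611] [ 0.1 -0.1 -1.9] [-0.   -0.14  0.03]
```

View pics/g1.png

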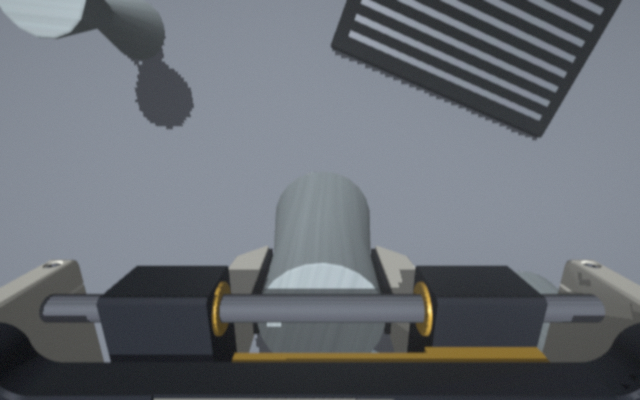

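View pics/g1s.png

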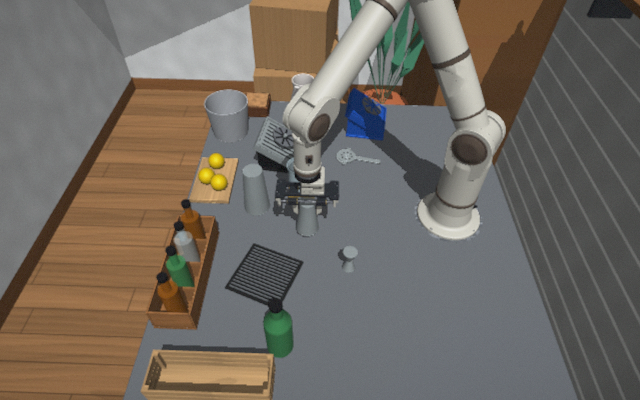

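Run:
```python
from w import *
pad=np.array([588,-266,111.])
arm.move_straight([486.6,89.6,345],feed=250)
o=ori([1,0,0],-N)
print(arm.ik(pad+N*(81.5+130),o), arm.ik(pad+N*(81.5-20),o))
arm.move_to(pad+N*(81.5+130),o)
arm.move_straight(pad+N*(81.5+40),feed=150)
s=arm.read_state();print(s["time"],s["tool_pos"],(pad+N*121.5).round(1),s["opening"]*92,s["joint_positions"].round(2),s["contact_force"].round(1))
for n in("scene","side"):
    c=camera(n);cv2.imwrite(f"pics/p_{n}.png",c["frame"][:,:,::-1]);np.savez(f"p_{n}.npz",**c)
snap("p_w")
a=cv2.imread("pics/p_scene.png")[130:350,200:440];b=cv2.imread("pics/p_side.png")[60:280,180:420]
cv2.imwrite("pics/p2.png",cv2.resize(np.hstack([a,b]),(800,367),interpolation=cv2.INTER_CUBIC))
```

```text
[ 1.05594514 -0.03915447 -0.46677381  2.1466244  -0.43243551  0.59517935
  0.91237427] [ 1.39297543  0.48534475 -1.06599278  2.1253076   0.80097044  0.34445213
 -0.19528396]
11.45 [ 528.34662994 -257.43238884  216.60437157] [ 527.9 -257.9  216.3] 54.3616021176055 [ 0.98  0.16 -0.49  2.15 -0.31  0.37  0.8 ] [-0.1  0.3 -2.1]
```

View pics/p2.png

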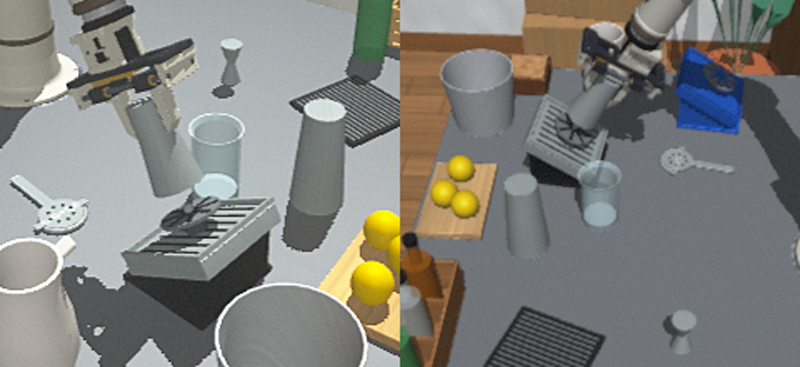

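View pics/p_w.png

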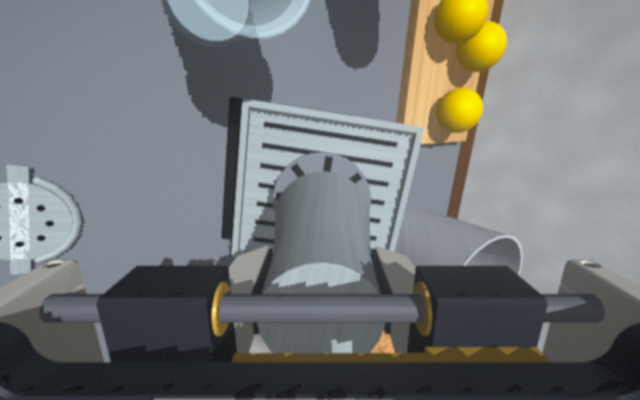

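Wrist view: tin mouth (about column 322) is centred over the pad (about 320) and square to it. Pressing now.

```bash
cat > st.py <<'E'
from w import *
pad=np.array([588,-266,111.])
def st(m=""):
    s=arm.read_state();d=s["tool_pos"]-pad
    print(m,"t",round(s["time"],2),"along",(d@N).round(1),"lat",(d-N*(d@N)).round(1),"F.n",(s["contact_force"]@N).round(1),s["contact_force"].round(1),"T",s["wrist_torque"].round(2),"open",round(s["opening"]*92,2),"q5",s["joint_positions"][5].round(2))
E
python3 - <<'E'
from st import *
st("pre")
arm.move_straight(pad+N*(81.5+6),feed=80);st("6mm")
r=arm.move_straight(pad+N*(81.5-6),feed=15,f_stop=2.5);st(f"contact {r}")
E
```

```text
pre t 11.6 along 122.4 lat [ 0.7 -0.5  0.4] F.n -2.8 [-0.6 -0.5 -3.5] T [0.11 0.71 0.01] open 54.12 q5 0.37
6mm t 12.18 along 87.3 lat [-0.1  0.2 -0.1] F.n -1.9 [-0.1 -0.8 -2.2] T [0.08 0.72 0.  ] open 53.98 q5 0.3
contact True t 12.78 along 78.5 lat [-0.2 -0.1 -0.1] F.n 1.0 [-0.1 -0.3  1.1] T [-0.04  0.13 -0.04] open 54.08 q5 0.28
```

Run:
```python
from st import *
r=arm.move_straight(pad+N*(81.5-20),feed=20,f_stop=20);st(f"press {r}")
arm.wait(0.3);st("hold");snap("pr")
```

```text
press True t 13.59 along 62.3 lat [-0.3 -0.2 -0.2] F.n 9.3 [-4.   1.7  8.3] T [0.25 0.49 0.13] open 54.53 q5 0.25
hold t 13.89 along 62.3 lat [-0.3 -0.2 -0.2] F.n 8.8 [-4.3  0.9  7.6] T [0.18 0.44 0.1 ] open 54.22 q5 0.25
```

View pics/pr.png

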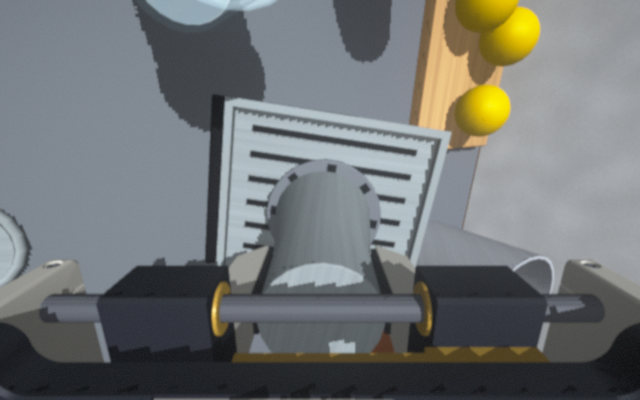

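```bash
cat > gap.py <<'E'
from st import *
def gap(c):
    W=cloud(c).reshape(-1,3);W=W[~np.isnan(W).any(1)];d=W-pad;h=d@N;r=np.linalg.norm(d-h[:,None]*N,axis=1)
    T=W[(r>40.5)&(r<44.5)&(h<4)&(h>-24)]; print("pad travel from depth", -np.median((T-pad)@N).round(1),len(T))
E
python3 - <<'E'
from gap import *
gap(ld("pr.npz"));
for k in(60.8,59.5):
    r=arm.move_straight(pad+N*k,feed=10,f_stop=12);st(f"press {r}");gap(snap(f"pr{k}"))
E
```

```text
pad travel from depth 18.1 1056
press True t 14.15 along 62.2 lat [-0.3 -0.3 -0.2] F.n 11.1 [-5.7  0.9  9.4] T [0.34 0.57 0.13] open 53.93 q5 0.25
pad travel from depth 18.2 1059
press True t 14.41 along 62.2 lat [-0.3 -0.2 -0.1] F.n 9.7 [-4.6  2.1  8.4] T [0.28 0.58 0.14] open 54.02 q5 0.25
pad travel from depth 18.2 1052
```

Run:
```python
from gap import *
p=arm.read_state()["tool_pos"]
arm.move_straight(p-N*1.2,feed=10);st("press")
arm.wait(0.9);st("hold");gap(snap("hold"));arm.wait(.7);st("hold2")
```

```text
press t 14.74 along 62.1 lat [-0.3 -0.3 -0.1] F.n 23.9 [-13.    2.7  19.9] T [0.52 0.91 0.23] open 54.06 q5 0.25
hold t 15.64 along 62.1 lat [-0.3 -0.3 -0.1] F.n 23.9 [-12.8   4.   20. ] T [0.51 0.94 0.16] open 53.82 q5 0.25
pad travel from depth 18.3 1047
hold2 t 16.39 along 62.0 lat [-0.3 -0.3 -0.2] F.n 25.4 [-13.7   3.7  21.2] T [0.51 0.81 0.24] open 54.24 q5 0.25
```

View pics/hold.png

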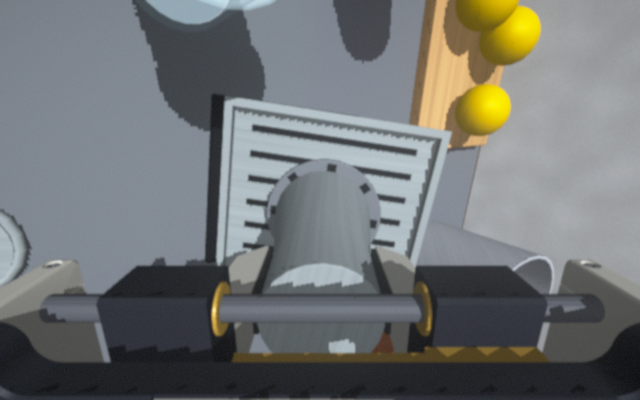

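Run:
```python
from gap import *
sc=ld("scene0.npz")
pts=np.array([plane(sc,230+a/3,130+b/2.7,6)[:2] for a,b in((430,168),(553,124),(668,185),(545,236))],np.float32);print("mat scene",cv2.minAreaRect(pts))
p=arm.read_state()["tool_pos"]
arm.move_straight(pad+N*(81.5+30),feed=60);st("off")
arm.move_straight(pad+N*(81.5+150),feed=200)
gap(snap("off"))
arm.move_to([607,267,345],down(0));st("overmat");snap("om")
c=camera("side");cv2.imwrite("pics/oms.png",c["frame"][:,:,::-1])
```

```text
mat scene ((614.1402587890625, 257.3541259765625), (181.65167236328125, 172.32391357421875), 68.6818618774414)
off t 17.38 along 111.3 lat [-0.2  0.1 -0.1] F.n -2.5 [-0.8 -0.1 -3.4] T [ 0.12  0.77 -0.01] open 54.68 q5 0.35
pad travel from depth 0.3 385
overmat t 20.12 along 228.2 lat [132.  517.2  35.7] F.n -2.0 [-0.2  0.1 -2.4] T [-0.05 -0.07  0.01] open 54.06 q5 1.65
```

View pics/om.png

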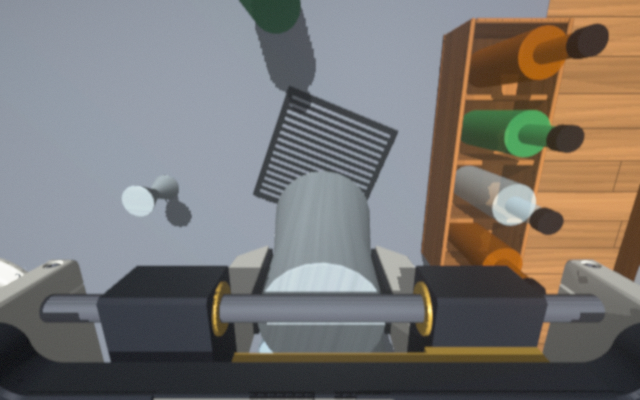

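View pics/oms.png

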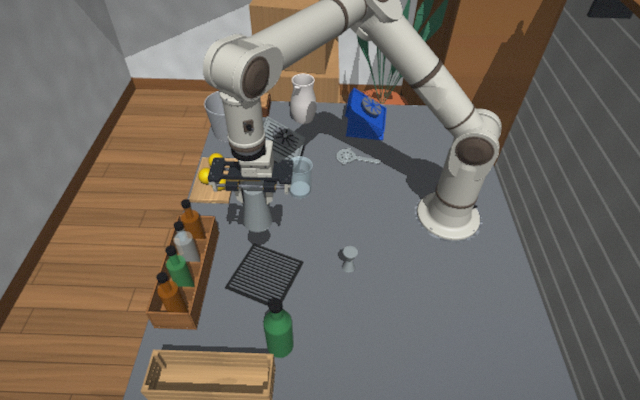

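The three corners in the wrist view, (397,131), (254,195) and (290,87), give a third check of the mat centre before lowering.

Run:
```python
from gap import *
c=ld("om.npz")
a,b,k=[plane(c,*p,6) for p in((397,131),(254,195),(290,87))]
m=(a+b)/2;print(a.round(),b.round(),k.round(),"centre",m.round(1),"sides",np.linalg.norm(a-k).round(),np.linalg.norm(b-k).round())
t=np.array([608,265.])
if np.abs(m[:2]-t).max()<20:
    arm.move_straight([*t,81.5+6+40],down(0),feed=200)
    arm.move_straight([*t,81.5+6+8],feed=80);arm.wait(.2);st("above")
    r=arm.move_straight([*t,81.5+6-4],feed=12,f_stop=3);s=arm.read_state();print(r,s["tool_pos"].round(1));st("down")
    snap("dn")
    for n in("scene","side"):
        q=camera(n);cv2.imwrite(f"pics/d_{n}.png",q["frame"][:,:,::-1])
    x=cv2.imread("pics/d_scene.png")[100:300,290:510];y=cv2.imread("pics/d_side.png")[150:350,180:400]
    cv2.imwrite("pics/d2.png",cv2.resize(np.hstack([x,y]),(800,364),interpolation=cv2.INTER_CUBIC))
```

```text
[722. 316.   6.] [495. 215.   6.] [559. 380.   6.] centre [608.7 265.5   6. ] sides 174.0 177.0
above t 22.22 along 12.2 lat [ 26.3 530.5 -25.6] F.n -2.0 [-0.   0.9 -2.4] T [-0.04 -0.11 -0.01] open 53.89 q5 1.31
True [608.  264.9  87.1]
down t 22.92 along 4.5 lat [ 22.3 530.6 -27.9] F.n 5.1 [0.8 0.1 6.3] T [-0.07  0.   -0.04] open 54.17 q5 1.3
```

```bash
ls pics/d2.png
```

```text
pics/d2.png
```

View pics/d2.png

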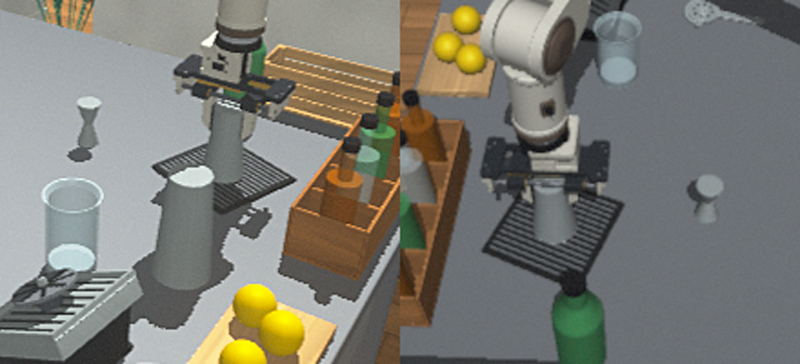

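Tin is seated mid-mat: contact came at TCP 87.1 against 87.5 expected, and both views show it upright. Releasing.

Run:
```python
from gap import *
arm.command_gripper(0.8);st("open")
arm.move_straight([608,265,130],feed=60)
arm.move_straight([608,265,290],feed=200)
c=snap("e1");arm.move_straight([590,225,330],feed=200);c2=snap("e2")
for n,c in(("e1",c),("e2",c2)):
    P=cloud(c).reshape(-1,3);P=P[~np.isnan(P).any(1)]
    Q=P[(np.hypot(P[:,0]-608,P[:,1]-265)<60)&(P[:,2]>10)&(P[:,2]<160)]
    T=Q[Q[:,2]>130];z=np.median(T[:,2]);T=T[abs(T[:,2]-z)<4]
    m=T.mean(0);e=np.linalg.svd(T-m,full_matrices=False)[2][2]
    el=cv2.fitEllipse(cv2.convexHull(T[:,:2].astype(np.float32)));print(n,"top z",z.round(1),np.round(el[0],1),np.round(el[1],1),"tilt deg",np.degrees(np.arccos(abs(e[2]))).round(2))
s=arm.read_state();print(s["time"],s["opening"])
for n in("scene","side"):
    q=camera(n);cv2.imwrite(f"pics/f_{n}.png",q["frame"][:,:,::-1])
    W0=cloud(ld(n+"0.npz"))[...,2];W1=cloud(q)
    P=W1.reshape(-1,3);P=P[~np.isnan(P).any(1)]
    B=P[(np.hypot(P[:,0]-672,P[:,1]+15)<55)&(P[:,2]>169)&(P[:,2]<182)];print(n,"big top mean",B.mean(0).round(1))
    d=P-pad;h=d@N;r=np.linalg.norm(d-h[:,None]*N,axis=1);k=(r<42)&(r>12)&(abs(h)<15);print("pad h",np.median(h[k]).round(1))
```

```text
open t 23.62 along 3.5 lat [ 20.9 529.9 -28.6] F.n -0.2 [ 0.4 -0.5  0.1] T [-0.02 -0.06 -0.01] open 73.18 q5 1.3
e1 top z 136.0 [607.3 264.9] [52.4 52.6] tilt deg 0.14
e2 top z 136.0 [607.2 264.8] [52.1 52.7] tilt deg 0.11
26.0167 0.8012996345528571
scene big top mean [672.9 -19.9 174.6]
pad h -0.7
side big top mean [661.2   1.8 175.8]
pad h 1.5
```

View pics/e1.png

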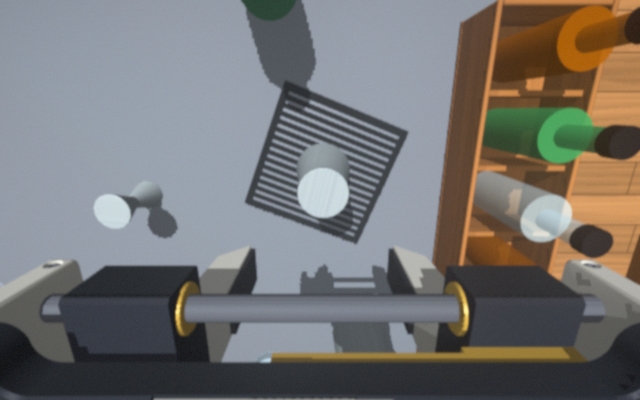

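View pics/f_scene.png

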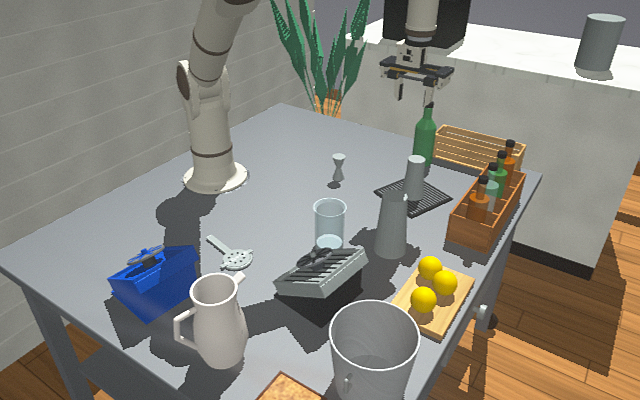

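Tin stands at (607,265) with its top at 136 mm (6 + 130) and 0.1° tilt. The pad is up and the bystanders sit at the same pixels as at the start.

Run:
```python
from w import *
arm.wait(.3);arm.job_done();print(arm.read_state()["time"])
```

```text
the job is handed in; nothing more can be done
the job is handed in; nothing more can be done
```

The small tin was pressed on the grey rinser, set down on the drying mat and released, and the job is handed in. It took about 26 s of the 64 s allowed; the hand-in gives no verdict.

- **Press:** the tin's mouth went square onto the sloping pad. By the wrist camera's depth the pad went down 18.2 to 18.3 mm, its full travel. After an extra 1.2 mm push it was held at about 24 N for 1.6 s. The two presses before that were cut short by the force stop, though the depth already read full travel.
- **Placing:** contact on the mat came within 0.5 mm of the expected height. After release the tin stands about 1 mm from the mat's centre, tilted about 0.1°, with its top at 136 mm (6 mm mat plus 130 mm tin).
- **Rinser pad:** it is back up, within about 1.5 mm.
- **Bystanders:** the other barware sits at the same place in the scene picture as at the start.

**Disagreements:**
- The scene camera's rough mat centre differed by about 10 mm in y from the side and wrist views, so I placed by the wrist and side values.
- The last side-view reading of the big tin's top was about 12 mm off. I put that down to the arm partly blocking the view. The scene camera's reading of it did not change.

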